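Clear the clay plug from the extruder barrel

ROBOT

A 6-joint arm with a two-finger parallel gripper is mounted at the origin on the work surface. World frame = base frame: x ahead of the robot, y to its left, z up, the work surface at z = 0. Lengths are in mm, angles in rad, forces in N, time in s.
With the tool pointing down it reaches from about 275 to 825 mm from the base axis. Payload 5.2 kg.
Tool frame: the origin (TCP) lies at the very end of the fingers, on their centre line; the grasp point (between the pads) lies 19 mm behind it; z points along the fingers, y is the line along which they close (so a half turn about z gives the same grasp; the last joint's range is limited). The gripper opens to 93 mm and grips with 3 to 60 N. Pads are 15 mm wide; open, the fingers measure 128 mm over their backs; the gripper's body (75 mm by 188 mm) begins 65 mm behind the grasp point.
Start: joints at [-1.548, 0.259, 1.535, -0, 1.348, -0.203], TCP at [123.158, -536.038, 181.653] pointing down, gripper open.
Joint ranges: [-3.14, 3.14], [-0.91, 2.08], [0.19, 2.58], [-1.22, 4.36], [0.22, 2.71], [-3.12, 3.12]. Speed limits (rad/s): [2.57, 2.57, 3.14, 3.14, 3.14, 3.14].

INTERFACE

Orientations are given as [roll, pitch, yaw] about the fixed x, y, z axes, in that order (R = Rz(yaw) Ry(pitch) Rx(roll)).
In Python, from bench import robot gives the robot as it stands. The module is installed in compiled form; this text tells all that it offers. Calls block until the motion is done:
- robot.move_ptp(position, orientation): joint-space move of the TCP to a pose.
- robot.move_linear(position, ori=None, speed=150, f_stop=None): straight line of the TCP; ori=None keeps the orientation; speed is the mean speed in mm/s. With f_stop (N) it stops when the force on the tool has changed by that much, and returns True; else False.
- robot.move_j(angles): joint-space move.
- robot.move_gripper(opening): opening from 0.0 (shut) to 1.0 (fully open); the grip force is fixed at half the most; returns when the fingers have stopped.
- robot.sleep(seconds).
- robot.inverse_kinematics(position, orientation): joint angles nearest the present ones, or None.
- robot.get_image(name): name is "scene" or "top" or "wrist"; returns a dict with "img" (400x640x3 uint8, blue, green, red), "fovy" (degrees; the focal length in pixels is half the picture's height over the tangent of half this angle, whatever the lens; pixels are square), "cx", "cy" (the principal point, pixels), "eye" and "orientation" of the camera in the world. Camera axes: x right, y down, z forward; pixel columns grow to the right and rows downward; lengths in mm; the calibration is good to about 2 mm. A picture is of the moment at which its call begins. There is no depth.
A pose or a line that the arm cannot do raises robot.MotionError and nothing moves.
- robot.hand_in(): hands the job in; it is judged then, once.
Readings, each from a call of its own:
- robot.current_t(): time.
- robot.current_qpos(): joint angles.
- robot.current_joint_vel(): joint speeds.
- robot.current_joint_efforts(): joint torques, N m.
- robot.current_tcp_pos(): TCP position.
- robot.current_eef_rot(): TCP orientation.
- robot.current_contact_force(): force on the tool from outside, world axes, zero at the start.
- robot.current_ft_torque(): the same for the moment, N m.
- robot.current_gripper_width(): opening from 0.0 (shut) to 1.0 (fully open).
- robot.current_finger_force(): force on a finger pad.
Only numpy, scipy, OpenCV 4.12 (cv2) and the standard library are available. Lean on these libraries where they do the work, as an engineer would, in place of code of your own. Each camera call takes 0.05 s, during which the arm holds its last target. There are 200 camera calls.

TASK

A dried clay plug is stuck in the small clay extruder's barrel. Take the wooden push rod off its rest, push it into the barrel's mouth so that the plug drops out of the far end into the catch tray, and keep pushing, gently, until the rod's shoulder bears on the brass stop ring with about 7 to 12 N (the rod must never press the barrel or ring with more than 15 N, or it is marked), which shows that the bore is clear. Then draw the rod out and lay it back in its rest as it was, with nothing else on the table disturbed.

Things in the scene. Friction and masses are not known exactly. Their poses are not given: they have to be found in the camera images.
- rod: Push rod of pale wood, 90 g, lying level in its rest at first. Origin on its axis, in the face of its shoulder; own x runs along it to the tip. Ahead: a round shank, 15 mm across, 158 mm long, tip edge rounded by 2 mm. Behind: a collar 34 mm across, 8 mm thick (its front face is the shoulder), then a 22 by 22 mm square handle from x = -8 to -100 mm.
- rod_grip (a point): Where to grip the rod: on its axis in the middle of the handle, 45 mm behind the shoulder; grip across the handle's upright side faces. Axes as the rod's. The centre of mass is about 40 mm nearer to the tip.
- rest: Dark wooden rod rest, fixed: a 190 by 70 mm board, with 10 mm thick notched uprights at x = 60 and -91 mm, up to 65 mm high, flared cheeks, carrying shank and handle tail; fingers fit between. Origin on the table right below the rod's origin when the rod lies home, x towards the rod's tip; the home rod's axis is parallel to x, 55 mm above the table.
- stand: Stand with the extruder barrel, fixed: dark board, two posts holding the level aluminium barrel in rubber linings, wooden catch tray beyond the far end. Origin on the table below the barrel; x along the bore from mouth to far end, z up. Bore axis 100 mm above the table, bore 20 mm in diameter, open at both ends. Barrel: 28 mm outside, x = -65 to 40 mm. Straps on the posts reach 124 mm high.
- mouth (a point): Point on the bore's axis 90 mm before the stand's origin, at the mouth; axes as the stand's. Here a knurled brass stop ring (a 50 mm long sleeve, 40 mm outside, 20 mm bore) is screwed over the barrel. Its front face, which the shoulder meets, lies within 20 mm before or behind this point, different each time and not measured: find it by feel. It holds firm when pressed.
- tray (a point): Centre of the catch tray's floor, 105 mm beyond the stand's origin, 19 mm above the table; axes as the stand's. The tray's inside reaches 58 mm either way along x and 44 mm along y; its rim is 55 mm above the table.
- barrel (a joint): How far the barrel has been pushed along the stand's x in its rubber linings (m): 0 at rest, springs back; it yields about 1 mm for each 9 N of push along its axis (the plug's drag moves it too). The reading is noisy.
- plug: Plug of dried brown clay in the bore, hidden at first: a cylinder 19 mm across and 26 mm long, 15 g, origin at its centre, own x along its axis. It starts with its centre within 18 mm before to 8 mm beyond the stand's origin. It takes a steady 7 to 13 N to slide it; it tips out and falls at the latest when the rod's tip is flush with the barrel's far end.
- claypot: Bystander: brown clay globe, 92 mm across and 67 mm high, origin under its centre.
- inkdish: Bystander: small ceramic dish, 60 mm across and 18 mm high, origin under its centre.
- teacup: Bystander: white cup, 66 mm across and 45 mm high, origin under its centre.
- glazejar: Bystander: ceramic jar with wooden cap, 60 mm across and 75 mm high, origin under its centre.
- brush: Bystander: thin writing brush lying flat, about 220 mm long and 9 mm thick, origin under its middle, x towards the bristles.
- paperweight: Bystander: dark wooden bar, 100 by 28 by 22 mm, origin under its centre.
- scraper: Bystander: clay scraper lying flat, about 130 mm long, wooden handle and steel blade, origin under its middle.
Not all that is in view belongs to the job. Leave any turquoise look-alike of the rest alone.

How it is judged (in metres and radians):
On the way, in this order (a step that is already met when the one before it is completed fails the run):
1. the plug drops out of the far end into the tray while the rod is in the bore (x of plug in the frame of stand between 0.045 and 0.165 m and y of plug in the frame of stand between -0.046 and 0.046 m and z of plug in the frame of stand below 0.05 m and x of rod in the frame of stand above -0.168 m and y of rod in the frame of stand between -0.006 and 0.006 m and z of rod in the frame of stand between 0.094 and 0.106 m and angle between the x axis of rod and the x axis of stand, either way round below 0.08 rad).
2. the rod's shoulder bears on the stop ring (the barrel yields at least 0.62 mm, about 5.5 N) with the plug out (all of step 1 and x of rod in the frame of stand above -0.1115 m and value of joint barrel above 0.00062 m), for 0.15 s.
At the end, for the whole second after the job is handed in: The plug lies in the catch tray; the rod lies at rest in its rest as at first, within 20 mm and 0.1 rad of where it belongs and its axis 50 to 60 mm above the table (x of plug in the frame of stand between 0.045 and 0.165 m and y of plug in the frame of stand between -0.046 and 0.046 m and z of plug in the frame of stand below 0.05 m and horizontal distance between rod and rest below 0.02 m and z of rod in the frame of rest between 0.05 and 0.06 m and angle between the x axis of rod and the x axis of rest, either way round below 0.1 rad and linear speed of each of rod, plug below 0.02 m/s); the robot touches nothing.
It fails at once if the rod presses the barrel, its ring or its stand with more than 16 N (contact force between rod and stand above 16 N).
It fails at once if the gripper or the arm leans on the stand (contact force between any of the fingers, the arm and stand above 5 N).
It fails at once if a bystander (clay globe, dish, cup, jar, brush, wooden bar or scraper) is moved by more than 30 mm (distance of any of claypot, inkdish, teacup, glazejar, brush, paperweight, scraper from where it was at the start of the episode above 0.03 m).
It also fails if it takes over 72 s, if anything falls off the work surface, if the arm or the gripper's body presses on something with over 40 N, if the wrist force passes 120 N, or if a joint passes its speed limit or range.

## Working session

There is one attempt and no reset: what is moved stays moved. The work goes in short steps, each a Python script; the robot and the scene stay as the last script left them, time stands still between calls to the robot, and variables do not carry over. Pictures are saved under pics/ and viewed, at most 13 in all, crops included, and the job is handed in when it is done.

```bash
mkdir -p pics; cat > h.py <<'E'
import numpy as np, cv2
from bench import robot
from scipy.spatial.transform import Rotation as R
def cam(n):
    d=robot.get_image(n); return d
def Rc(d):
    o=np.array(d["orientation"],float)
    return o if o.shape==(3,3) else R.from_euler('xyz',o).as_matrix()
def ray(d,u,v):
    f=d["img"].shape[0]/2/np.tan(np.radians(d["fovy"])/2)
    return Rc(d)@np.array([(u-d["cx"])/f,(v-d["cy"])/f,1.])
def onz(d,u,v,z):
    r=ray(d,u,v); e=np.array(d["eye"],float); return e+r*(z-e[2])/r[2]
def proj(d,p):
    f=d["img"].shape[0]/2/np.tan(np.radians(d["fovy"])/2)
    c=Rc(d).T@(np.array(p,float)-np.array(d["eye"],float)); return c[:2]/c[2]*f+[d["cx"],d["cy"]]
E
python3 - <<'E'
from h import *
import pickle
for n in("scene","top","wrist"):
    d=cam(n); pickle.dump(d,open(n+".pkl","wb")); cv2.imwrite(f"pics/{n}0.png",d["img"])
    print(n,d["fovy"],d["cx"],d["cy"],d["eye"],d["orientation"])
print(robot.current_t(),robot.current_tcp_pos(),robot.current_eef_rot())
E
```

```text
scene 57.097821589644816 318.9919680584996 212.42442382345178 [1125.70860172 -460.82176047  728.33643584] [-2.25642404  0.01071062  0.8911628 ]
top 48.95238179673672 322.43689390625906 195.32645352218768 [ 412.60555691    4.92721468 1231.79160297] [-3.02638540e+00  1.89870911e-04 -1.54204526e+00]
wrist 64.64929237355324 322.1801986159052 194.30698495067324 [ 201.49693013 -517.33957598  383.34684145] [ 2.84696267e+00  1.97163705e-03 -1.34639372e+00]
0.15 [ 123.14134485 -535.56019821  181.01036196] [-3.14019886e+00 -2.77173699e-04  2.25801026e-01]
```

View pics/top0.png

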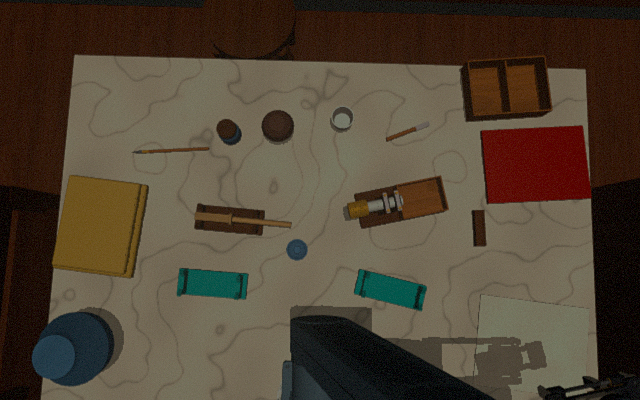

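View pics/scene0.png

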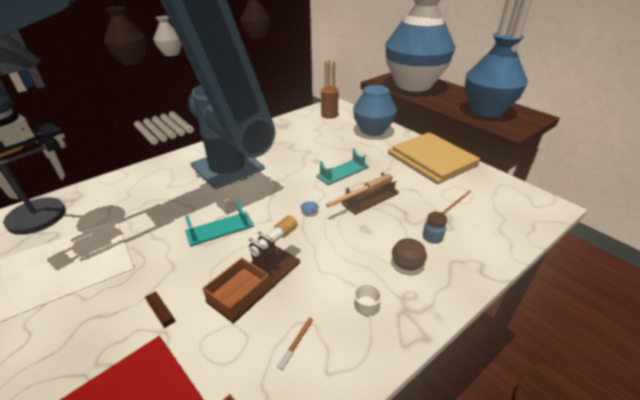

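The top view shows the rod at (195,216) to (291,226) with its tip to the right. The brass ring is at about (355,210), with the barrel and tray running right to (443,195). The scene view confirms this. Next I move the wrist camera over both for a closer look.

```bash
python3 - <<'E'
from h import *
import pickle
d=pickle.load(open("top.pkl","rb"))
tip=onz(d,291,225.5,55); tail=onz(d,195,216,55)
ring=onz(d,346,212.5,100); far=onz(d,400,201.5,100)
print(tip,tail,np.linalg.norm(tip-tail),ring,far,np.linalg.norm(far-ring))
ur=np.arctan2(*(tip-tail)[1::-1]); us=np.arctan2(*(far-ring)[1::-1]); print(ur,us)
def go(target,yaw,h,n):
    # put camera (80mm ahead along tool x, 17deg tilted back) to see target
    p=[target[0],target[1],h]
    q=robot.inverse_kinematics(p,[np.pi,0,yaw]); print(n,q)
    robot.move_ptp(p,[np.pi,0,yaw]); robot.sleep(.2)
    w=cam("wrist"); pickle.dump(w,open(n+".pkl","wb")); cv2.imwrite(f"pics/{n}.png",w["img"]); print(w["eye"],robot.current_tcp_pos(),robot.current_eef_rot())
m=(ring+far)/2
go(m,us,250,"w_stand")
m=tail+(tip-tail)*.45
go(m,ur,230,"w_rod")
print(robot.current_t())
a=np.hstack([cv2.imread("pics/w_stand.png"),cv2.imread("pics/w_rod.png")])
E
```

```text
[465.08053889  90.7937463   55.        ] [483.11100816 349.09798364  55.        ] 258.93276511513125 [500.65081528 -53.18098455 100.        ] [ 533.20085419 -192.282747    100.        ] 142.8593901367753
-1.6404865120572167 -1.3409306986273342
w_stand [-4.43198878e-01  1.87524741e-01  1.46048765e+00 -4.44089210e-16
  1.49358027e+00  2.46852815e+00]
[ 534.64733376 -201.76816478  452.29575286] [ 516.80852952 -123.14614288  249.91670721] [ 3.14144884e+00  9.95311386e-05 -1.34162598e+00]
w_rod [ 0.24479436  0.19220727  1.50255984  0.          1.44682554 -2.82710811]
[468.78738519 152.34902525 432.40634748] [475.03642181 232.80372008 229.99190105] [ 3.14158452e+00  1.14602345e-05 -1.64066422e+00]
7.2917
```

View pics/w_stand.png

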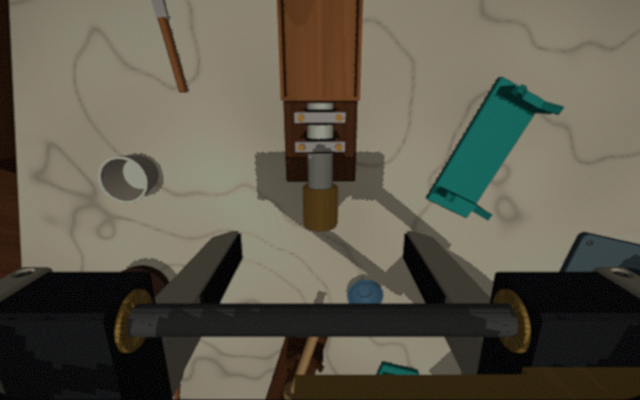

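View pics/w_rod.png

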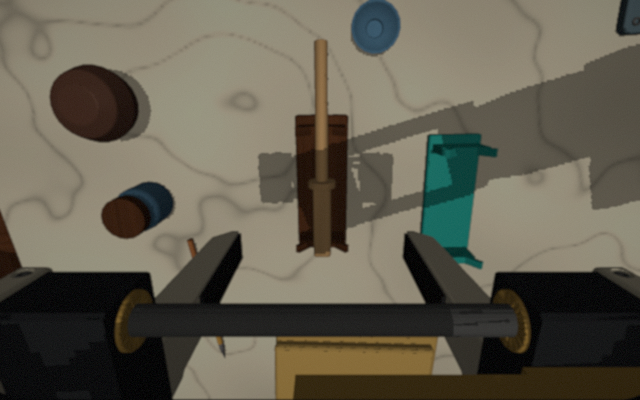

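The stand view shows the ring at columns 303–338, rows 185–230, with the barrel above it and the tray at columns 280–362. In the rod view the shank tip is at (321,40), the collar at (321,184) and the tail at (321,255).

```bash
cat > m.py <<'E'
from h import *
import pickle
def ext(d,v,c0,c1,fn):
    hsv=cv2.cvtColor(cv2.GaussianBlur(d["img"],(3,3),0),cv2.COLOR_BGR2HSV).astype(int)[v]
    c=np.array([u for u in range(c0,c1) if fn(hsv[u])]); return (c.min(),c.max(),len(c)) if len(c) else None
E
python3 - <<'E'
from m import *
s=pickle.load(open("w_stand.pkl","rb")); r=pickle.load(open("w_rod.pkl","rb"))
hs=cv2.cvtColor(s["img"],cv2.COLOR_BGR2HSV); hr=cv2.cvtColor(r["img"],cv2.COLOR_BGR2HSV)
print("ring row",[tuple(map(int,x)) for x in hs[200,296:344:2]])
print("ring col",[tuple(map(int,x)) for x in hs[176:240:3,320]])
print("barrel",[tuple(map(int,x)) for x in hs[165,300:342:2]])
print("shank",[tuple(map(int,x)) for x in hr[80,308:334:2]])
print("shank2",[tuple(map(int,x)) for x in hr[130,308:334:2]])
print("handle",[tuple(map(int,x)) for x in hr[215,306:338:2]])
print("axis",[tuple(map(int,x)) for x in hr[170:200:2,321]])
print("tip",[tuple(map(int,x)) for x in hr[32:50:2,321]])
print("tail",[tuple(map(int,x)) for x in hr[244:262:2,321]])
E
```

```text
ring row [(23, 50, 87), (23, 48, 85), (19, 47, 87), (19, 79, 77), (19, 173, 65), (18, 174, 66), (18, 173, 68), (19, 182, 66), (19, 175, 70), (18, 180, 71), (18, 176, 74), (18, 181, 76), (19, 179, 77), (18, 172, 77), (19, 171, 73), (19, 175, 73), (19, 176, 71), (19, 178, 66), (20, 181, 69), (19, 184, 65), (19, 169, 65), (21, 76, 77), (23, 49, 84), (22, 43, 88)]
ring col [(34, 23, 87), (30, 20, 89), (30, 26, 88), (23, 26, 88), (28, 37, 82), (19, 173, 75), (19, 168, 76), (18, 176, 74), (19, 179, 77), (19, 178, 76), (19, 184, 75), (18, 185, 77), (19, 180, 78), (18, 170, 78), (19, 170, 78), (18, 165, 79), (17, 178, 79), (19, 172, 77), (18, 158, 76), (22, 48, 80), (22, 44, 86), (20, 48, 116)]
barrel [(16, 196, 30), (14, 162, 33), (9, 162, 30), (10, 167, 32), (17, 41, 56), (26, 26, 78), (30, 25, 82), (23, 26, 87), (26, 23, 88), (26, 23, 90), (27, 26, 89), (26, 23, 90), (23, 27, 86), (27, 28, 82), (27, 29, 80), (30, 21, 72), (21, 57, 45), (10, 219, 28), (12, 201, 33), (12, 181, 31), (9, 165, 31)]
shank [(21, 49, 141), (21, 45, 147), (20, 46, 150), (18, 63, 117), (17, 129, 105), (16, 130, 126
[... 385 characters left out ...]
), (17, 131, 70), (17, 126, 79), (16, 129, 77), (17, 129, 77), (17, 129, 75), (15, 133, 75), (16, 126, 77), (17, 124, 76), (16, 127, 58), (12, 210, 34), (10, 165, 34), (14, 175, 35)]
axis [(16, 129, 89), (16, 125, 90), (17, 129, 89), (16, 125, 90), (16, 132, 89), (17, 123, 87), (17, 132, 62), (15, 133, 69), (17, 131, 78), (16, 132, 79), (17, 131, 76), (17, 129, 77), (17, 126, 77), (16, 126, 77), (17, 124, 78)]
tip [(21, 46, 149), (21, 45, 146), (21, 48, 143), (19, 60, 131), (17, 119, 131), (17, 128, 134), (17, 125, 135), (17, 124, 136), (17, 126, 136)]
tail [(17, 131, 74), (16, 129, 73), (17, 131, 72), (17, 129, 73), (17, 138, 74), (17, 130, 112), (17, 89, 123), (22, 46, 149), (22, 44, 152)]
```

```bash
python3 - <<'E'
from m import *
s=pickle.load(open("w_stand.pkl","rb")); r=pickle.load(open("w_rod.pkl","rb"))
def line(d,rows,c0,c1,fn,z):
    P=[]
    for v in rows:
        e=ext(d,v,c0,c1,fn)
        P.append(onz(d,(e[0]+e[1])/2,v,z)); W=np.linalg.norm(onz(d,e[0]-.5,v,z)-onz(d,e[1]+.5,v,z))
    P=np.array(P); c=P.mean(0); u=np.linalg.svd(P-c)[2][0]; u*=-np.sign(u[1])
    print(c,"yaw",np.arctan2(u[1],u[0]),"w",W,"res",np.abs(np.cross(u,P-c)[:,2]).max()); return c,u
L={}
L['ring']=line(s,range(192,222),290,352,lambda p:p[1]>110,100)
L['barrel']=line(s,list(range(155,178))+list(range(128,136)),300,342,lambda p:p[1]<60 and p[2]>52,100)
L['shank']=line(r,list(range(46,108)),300,340,lambda p:p[1]>88,55)
L['handle']=line(r,range(200,236),300,345,lambda p:p[2]>56,66)
# shared axes
def at(d,c,u,v,z): # point where row v hits axis at height z
    p=onz(d,321,v,z); return c[:2]+u[:2]*((p-c)[:2]@u[:2])
c,u=L['shank']
for n,v,z in(("tip",38.5,55),("collarfront",178,72),("collarback",183,72),("tailtop",253,66)): print(n,at(r,c,u,v,z), (onz(r,321,v,z)-c)[:2]@u[:2])
c,u=L['ring']; print("ring front",at(s,c,u,230,115),"back",at(s,c,u,189,115))
for v in (100,): print('tray near rim', at(s,c,u,v,55))
print("top")
d=pickle.load(open("top.pkl","rb"))
for n in("shank","ring","handle"): print(n,L[n][0],L[n][1])
pickle.dump(L,open("L.pkl","wb"))
E
```

```text
[509.60151478 -82.29525527 100.        ] yaw -1.3688411505011848 w 40.64581006130724 res 0.2894428393885722
[ 522.89636397 -139.33644052  100.        ] yaw -1.3423095539417802 w 28.653381721469685 res 0.457425908772898
[468.69339417 129.01326233  55.        ] yaw -1.6428007370886204 w 13.815752770825396 res 0.5370166789694651
[483.22605734 292.93953049  66.        ] yaw -1.7686364303493416 w 20.169402894255768 res 6.749871003916147
tip [465.88636219  90.09649122] 39.01787413439279
collarfront [476.79180739 241.28989332] -112.56831776517089
collarback [477.2280566  247.33806475] -118.63220191112228
tailtop [484.02481003 341.56844758] -213.10738863752132
ring front [504.91433603 -59.40264463] back [ 514.78612073 -107.61734594]
tray near rim [ 533.70423085 -200.01512976]
top
shank [468.69339417 129.01326233  55.        ] [-0.07194221 -0.9974088  -0.        ]
ring [509.60151478 -82.29525527 100.        ] [ 2.00585153e-01 -9.79676271e-01  3.26771557e-16]
handle [483.22605734 292.93953049  66.        ] [-1.96552027e-01 -9.80493397e-01  1.93141251e-16]
```

```bash
cat >> h.py <<'E'
ur=np.array([np.cos(-1.6428),np.sin(-1.6428),0]); us=np.array([np.cos(-1.342),np.sin(-1.342),0])
YR,YS=-1.6428,-1.342
grip=np.array([465.9,90.1,36.])-203*ur
F=lambda n=5: np.mean([(robot.sleep(.01),robot.current_contact_force())[1] for _ in range(n)],0)
E
python3 - <<'E'
from h import *
import pickle
print(grip,robot.inverse_kinematics(list(grip),[np.pi,0,YR]))
robot.move_linear(list(grip+[0,0,60]),[np.pi,0,YR]) 
robot.move_linear(list(grip),speed=80,f_stop=8)
print(robot.current_tcp_pos(),F())
robot.move_gripper(0.0); robot.sleep(.2)
print(robot.current_gripper_width()*93,robot.current_finger_force(),F())
robot.move_linear(list(grip+[0,0,4]),speed=20); robot.sleep(.2); print(F())
robot.move_linear(list(grip+[0,0,144]),speed=150); robot.sleep(.2); print(F(), robot.current_ft_torque(), robot.current_tcp_pos(),robot.current_t())
d=cam("wrist"); pickle.dump(d,open("w_held.pkl","wb")); cv2.imwrite("pics/w_held.png",d["img"])
E
```

```text
[480.50411878 292.57399763  36.        ] [ 0.34868066  0.41795631  1.69175619  0.          1.03188016 -2.72090832]
[480.94402043 292.74094666  36.42153839] [0.39756829 0.00345348 0.16422414]
0.17349201130327016 0.0 [-0.45204857 -0.05273161  0.14170709]
[ 0.23001896 -0.32864065  0.10737878]
[0.03215397 0.35509791 0.33719038] [ 0.16970834 -0.00550098 -0.00332927] [480.09475552 292.42366442 179.16357025] 12.9667
```

View pics/w_held.png

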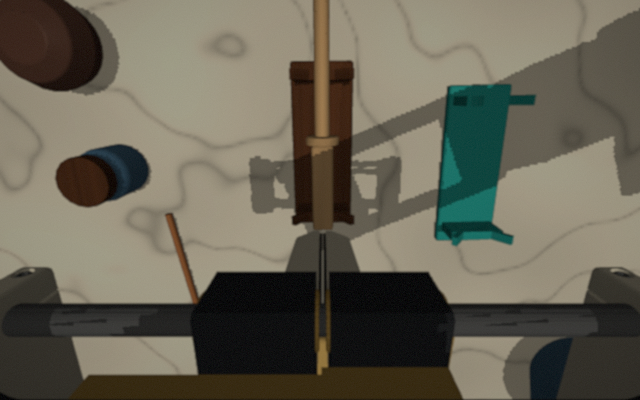

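The gripper closed empty: the rod is still in its rest, with the collar at row 140 and the tail at row 228. I'll check the geometry.

```bash
python3 - <<'E'
from h import *
import pickle
d=pickle.load(open("w_held.pkl","rb")); r=pickle.load(open("w_rod.pkl","rb")); t=pickle.load(open("top.pkl","rb"))
print(d["eye"],d["orientation"],d["cx"],d["cy"],d["fovy"])
print("tcp proj",proj(d,[480.1,292.4,179.2]), "grip proj",proj(d,grip+[0,0,19]),proj(r,grip+[0,0,19]))
for v,z in((140,72),(148,72),(228,66)): print("held",v,onz(d,322,v,z))
for v,z in((178,72),(184,72),(257,66)): print("rod",v,onz(r,321,v,z))
O=np.array([465.9,90.1,55.])-158*ur
for x in(158,0,-100): print(x,[proj(k,O+x*ur).round(1) for k in(d,r,t)])
for x in (60,-91): print('upr',x,[proj(k,O+x*ur+[0,0,0]).round(1) for k in(d,r,t)])
print(robot.current_gripper_width())
E
```

```text
[473.99345122 212.08457675 381.62187335] [ 2.84783167e+00 -2.21877846e-03  3.06816725e+00] 322.1801986159052 194.30698495067324 64.64929237355324
tcp proj [321.23765682 221.2215522 ] grip proj [320.94496823 178.04958101] [320.60846389 214.07483122]
held 140 [476.30499799 250.48439832  72.        ]
held 148 [476.87747808 258.24961817  72.        ]
held 228 [483.27700517 345.19045295  66.        ]
rod 178 [476.24306872 241.32947335  72.        ]
rod 184 [476.76961502 248.59398939  72.        ]
rod 257 [483.94063522 347.29813311  66.        ]
158 [array([320.4, -46.9]), array([320.5,  38.5]), array([291.3, 225.2])]
0 [array([320.8, 135.2]), array([320.6, 179.7]), array([232.7, 219.3])]
-100 [array([321.1, 226.1]), array([320.6, 253.1]), array([195.7, 215.5])]
upr 60 [array([320.7,  72.5]), array([320.5, 130.2]), array([254.9, 221.5])]
upr -91 [array([321.1, 218.5]), array([320.6, 246.9]), array([199. , 215.9])]
0.007169244230071822
```

```bash
python3 - <<'E'
from h import *
a=cv2.imread("pics/top0.png")[180:260,170:470]
cv2.imwrite("pics/topcrop.png",cv2.convertScaleAbs(cv2.resize(a,None,fx=2.6,fy=2.6,interpolation=cv2.INTER_CUBIC),alpha=1.6))
E
```

```text
(no output)
```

View pics/topcrop.png

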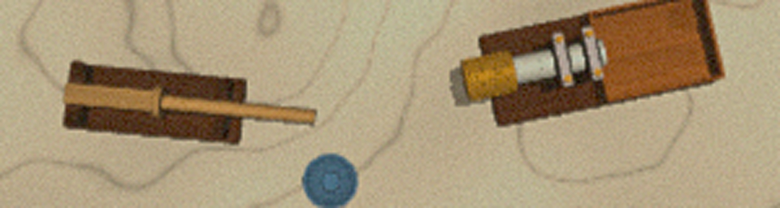

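The fingertips show at about row 232 in both the open and closed views. That puts the real finger ends about 36 mm above the reported TCP, so the fingers closed over the top of the rod. I'll regrip 35 mm lower with force guarding. Heights after that are relative: rod axis 55 to 100 mm.

```bash
python3 - <<'E'
from h import *
import pickle
robot.move_gripper(1.0)
robot.move_linear(list(grip+[0,0,40]),[np.pi,0,YR],speed=150)
f0=F()
hit=robot.move_linear(list(grip+[0,0,-34]),speed=50,f_stop=6)
print(hit,robot.current_tcp_pos(),F()-f0)
robot.move_gripper(0.0); robot.sleep(.2)
print(robot.current_gripper_width()*93,robot.current_finger_force(),F()-f0,robot.current_tcp_pos())
d=cam("wrist"); pickle.dump(d,open("w_g.pkl","wb")); cv2.imwrite("pics/w_g.png",d["img"])
d=cam("scene"); cv2.imwrite("pics/s_g.png",d["img"]); print(robot.current_t())
E
```

```text
False [480.76201133 292.68587616   2.34681609] [-0.02321782 -0.42303459 -0.75647382]
21.702356050005577 29.994702637195587 [-0.29137625  0.12588851 -0.76131489] [480.47644695 292.5540708    1.98897654]
18.4917
```

```bash
cat >> h.py <<'E'
home=np.array([480.48,292.55,2.0])
def bore(x): # point on the bore axis, coarse stand coordinate (ring front ~ -100)
    return np.array([522.9,-139.3,0])+us*(x+18.)
def gp(x,z=47.): # TCP for rod origin at coarse stand x
    p=bore(x)-45*us; p[2]=z; return p
E
python3 - <<'E'
from h import *
import pickle
c=(np.array([504.9,-59.4,0])-[522.9,-139.3,0])@us; print("ring front along",c)
robot.move_linear(list(home+[0,0,10]),speed=30); robot.sleep(.1)
robot.move_linear(list(home+[0,0,170]),speed=200); robot.sleep(.1); print(F(),robot.current_finger_force(),robot.current_gripper_width()*93)
X=-100-158-25
p=gp(X,120.); print(p,robot.inverse_kinematics(list(p),[np.pi,0,YS]))
t=robot.current_t()
robot.move_ptp(list(p),[np.pi,0,YS]); print("dt",robot.current_t()-t)
robot.move_linear(list(gp(X)),speed=100); robot.sleep(.3)
print(F(),robot.current_ft_torque(),robot.current_tcp_pos(),robot.current_eef_rot())
for n in("wrist","scene","top"):
    d=cam(n); pickle.dump(d,open(n+"_pre.pkl","wb")); cv2.imwrite(f"pics/{n}_pre.png",d["img"])
print(robot.current_t(),robot.current_gripper_width()*93)
E
```

```text
ring front along -81.90031087831264
[ 0.00298532 -0.24960137 -0.37920223] 29.994406700134277 21.94425950225288
[452.59033142 162.62143101 120.        ] [ 1.12466556e-01  1.88321696e-01  1.78652896e+00 -4.44089210e-16
  1.16674199e+00  3.02526288e+00]
dt 4.725000000000001
[-0.36245312 -0.29650732 -0.95009582] [ 0.18444383 -0.05272933  0.0390225 ] [452.87017118 162.6559663   47.38817807] [-3.14077088e+00 -8.62759650e-05 -1.34199962e+00]
26.2667 21.794395098534665
```

View pics/wrist_pre.png

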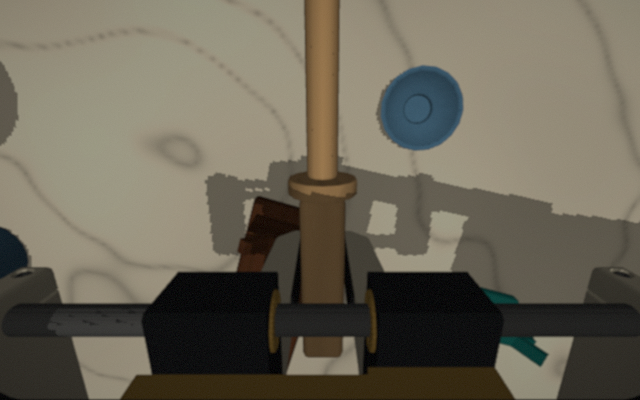

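View pics/scene_pre.png

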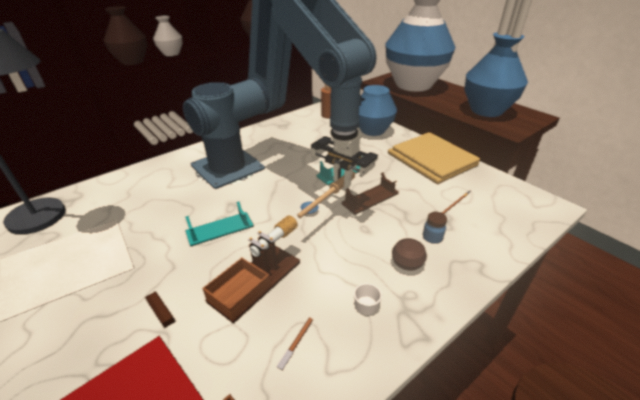

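The rod is held square: in the wrist view the shank runs up columns 306–340, with the collar at row 184. In the scene view it points at the ring at (285,225). Next I measure the residual misalignment by sampling profiles across the projected axis in all three cameras.

```bash
cat > off.py <<'E'
from m import *
from scipy.ndimage import map_coordinates
def prof(d,p,u,fn,h=30):
    """perp pixel offset (centre,width) of the mask run across the projected axis at p"""
    a=proj(d,p); t=proj(d,p+u*5)-a; t/=np.linalg.norm(t); n=np.array([-t[1],t[0]])
    hsv=cv2.cvtColor(cv2.GaussianBlur(d["img"],(3,3),0),cv2.COLOR_BGR2HSV).astype(float)
    s=np.arange(-h,h,.25); q=a+s[:,None]*n
    v=np.array([map_coordinates(hsv[...,k],[q[:,1],q[:,0]],order=1) for k in range(3)])
    m=fn(v); lab=np.split(np.arange(len(s)),np.where(np.diff(m.astype(int)))[0]+1)
    runs=[r for r in lab if m[r[0]] and len(r)>6]
    if not runs: return None
    r=min(runs,key=lambda r:abs(s[r].mean())); mm=np.linalg.norm(proj(d,p+np.cross(u,[0,0,1]))-a),np.linalg.norm(proj(d,p+[0,0,1])-a)
    return round(s[r].mean(),2),round(s[r[-1]]-s[r[0]],2),n.round(2)
E
python3 - <<'E'
from off import *
Z=np.array([0,0,1.]); tcp=np.array([452.87,162.66,0]); O=tcp+45*us+100*Z; print("rod x",(O-bore(0))[:2]@us[:2])
P=lambda x:bore(x)+100*Z
rod=lambda v:v[1]>88
for n in("wrist","scene","top"):
    d=pickle.load(open(n+"_pre.pkl","rb")); print(n, "px per mm lateral/vertical",[(proj(d,P(-150)+w)-proj(d,P(-150))).round(2) for w in(np.cross(Z,us),Z)])
    for x in((20,35,50,65,80) if n=="wrist" else (60,80,100,120,140)): print(" rod",x,prof(d,O+x*us,us,rod))
    if n!="wrist":
        for x in(-95,-85,-75,-65): print(" ring",x,prof(d,P(x),us,lambda v:v[1]>110,14))
        for x in range(-140,-85,4): pass
d=pickle.load(open("w_stand.pkl","rb"))
for x in(-95,-85,-75,-65): print(" ring ws",x,prof(d,P(x),us,lambda v:v[1]>110,40))
for x in(-40,-35,-30,-25): print(" barrel ws",x,prof(d,P(x),us,lambda v:(v[1]<60)&(v[2]>52),40))
E
```

```text
rod x -282.9741335450294
wrist px per mm lateral/vertical [array([-2.75,  0.01]), array([-0.01, -2.35])]
 rod 20 (np.float64(1.0), np.float64(30.0), array([ 1., -0.]))
 rod 35 (np.float64(1.0), np.float64(30.5), array([ 1., -0.]))
 rod 50 (np.float64(1.0), np.float64(32.0), array([ 1., -0.]))
 rod 65 (np.float64(1.0), np.float64(33.0), array([ 1., -0.]))
 rod 80 None
scene px per mm lateral/vertical [array([0.28, 0.14]), array([-0.01, -0.29])]
 rod 60 (np.float64(-0.38), np.float64(4.25), array([-0.62, -0.79]))
 rod 80 (np.float64(-0.12), np.float64(3.25), array([-0.62, -0.79]))
 rod 100 (np.float64(-0.38), np.float64(2.75), array([-0.62, -0.79]))
 rod 120 (np.float64(-0.38), np.float64(2.75), array([-0.62, -0.79]))
 rod 140 (np.float64(-0.38), np.float64(3.75), array([-0.62, -0.79]))
 ring -95 (np.float64(-0.25), np.float64(13.0), array([-0.62, -0.79]))
 ring -85 (np.float64(-0.25), np.float64(13.5), array([-0.62, -0.79]))
 ring -75 (np.float64(-0.25), np.float64(13.5), array([-0.62, -0.79]))
 ring -65 (np.float64(-0.25), np.float64(13.5), array([-0.62, -0.79]))
top px per mm latera
[... 537 characters left out ...]
ng -75 (np.float64(-0.12), np.float64(27.75), array([0.2 , 0.98]))
 ring -65 (np.float64(-0.12), np.float64(27.75), array([0.2 , 0.98]))
 ring ws -95 (np.float64(-0.12), np.float64(33.25), array([ 1., -0.]))
 ring ws -85 (np.float64(0.0), np.float64(33.5), array([ 1., -0.]))
 ring ws -75 (np.float64(0.25), np.float64(34.0), array([ 1., -0.]))
 ring ws -65 (np.float64(0.25), np.float64(35.0), array([ 1., -0.]))
 barrel ws -40 (np.float64(0.12), np.float64(23.25), array([ 1., -0.]))
 barrel ws -35 (np.float64(0.25), np.float64(23.5), array([ 1., -0.]))
 barrel ws -30 (np.float64(0.12), np.float64(23.75), array([ 1., -0.]))
 barrel ws -25 (np.float64(0.12), np.float64(23.75), array([ 1., -0.]))
```

```bash
python3 - <<'E'
from h import *
f0=F(10); np.save("f0.npy",f0)
def st(l):
    p=robot.current_tcp_pos(); q=np.array(p)-bore(0); f=F()-f0
    n=np.array([-us[1],us[0],0]); print(l,"rodx %.2f lat %.2f z %.2f"%(q@us+45,q@n,p[2]),"f ax %.2f lat %.2f z %.2f"%(f@us,f@n,f[2]),"t %.2f"%robot.current_t())
st("start")
for x in(-262,-245,-220,-198):
    h=robot.move_linear(list(gp(x)),speed=35,f_stop=4); st(h)
    if h: break
E
```

```text
start rodx -283.00 lat 0.02 z 47.07 f ax -0.25 lat -0.25 z 0.07 t 26.39
False rodx -261.91 lat -0.04 z 46.99 f ax -0.27 lat -0.42 z 0.04 t 27.18
False rodx -244.85 lat 0.01 z 47.00 f ax 0.22 lat -0.14 z 0.12 t 27.86
False rodx -220.02 lat -0.06 z 46.97 f ax 0.06 lat -0.26 z -0.16 t 28.77
False rodx -197.95 lat -0.08 z 46.97 f ax -0.17 lat -0.12 z 0.16 t 29.58
```

```bash
cat >> h.py <<'E'
f0=np.load("f0.npy") if __import__("os").path.exists("f0.npy") else 0
def st(l,n=5):
    p=robot.current_tcp_pos(); q=np.array(p)-bore(0); f=F(n)-f0
    m=np.array([-us[1],us[0],0]); print(l,"rodx %.2f lat %.2f z %.2f"%(q@us+45,q@m,p[2]),"f ax %.2f lat %.2f z %.2f"%(f@us,f@m,f[2]),"t %.2f"%robot.current_t()); return f@us
E
python3 - <<'E'
from h import *
seen=False
for x in np.arange(-192,-111,6):
    h=robot.move_linear(list(gp(x)),speed=20,f_stop=14.5); a=-st(h,3)
    if h: break
    seen|=a>4
    if seen and a<1.5: print("plug out?"); break
d=cam("scene"); cv2.imwrite("pics/scene_push.png",d["img"][170:330,160:340])
c=cv2.resize(d["img"][190:330,180:330],None,fx=4,fy=4,interpolation=cv2.INTER_CUBIC); cv2.imwrite("pics/sp.png",cv2.convertScaleAbs(c,alpha=1.3))
E
```

```text
False rodx -191.90 lat 0.02 z 47.01 f ax -0.10 lat 0.10 z 0.45 t 30.06
False rodx -185.86 lat -0.00 z 47.00 f ax 0.23 lat -0.13 z -0.21 t 30.53
False rodx -179.88 lat 0.01 z 46.99 f ax 0.01 lat 0.48 z -0.22 t 31.01
False rodx -176.02 lat -0.63 z 46.73 f ax -9.09 lat 0.17 z 1.54 t 31.48
False rodx -170.15 lat -0.62 z 46.74 f ax -8.57 lat -0.35 z 0.40 t 31.96
False rodx -164.16 lat -0.63 z 46.70 f ax -8.69 lat 0.21 z 1.32 t 32.43
False rodx -158.20 lat -0.62 z 46.74 f ax -8.72 lat 0.64 z 1.39 t 32.91
False rodx -152.25 lat -0.64 z 46.71 f ax -8.83 lat 0.52 z 0.85 t 33.38
False rodx -146.25 lat -0.63 z 46.73 f ax -8.75 lat -0.26 z 0.91 t 33.86
False rodx -140.14 lat -0.63 z 46.69 f ax -8.53 lat 0.09 z 1.73 t 34.33
False rodx -134.20 lat -0.64 z 46.68 f ax -8.50 lat 0.15 z 1.37 t 34.81
False rodx -127.37 lat -0.45 z 46.80 f ax -5.86 lat 0.40 z 0.76 t 35.28
False rodx -119.54 lat 0.11 z 47.05 f ax 0.19 lat 0.11 z 0.16 t 35.76
plug out?
```

View pics/sp.png

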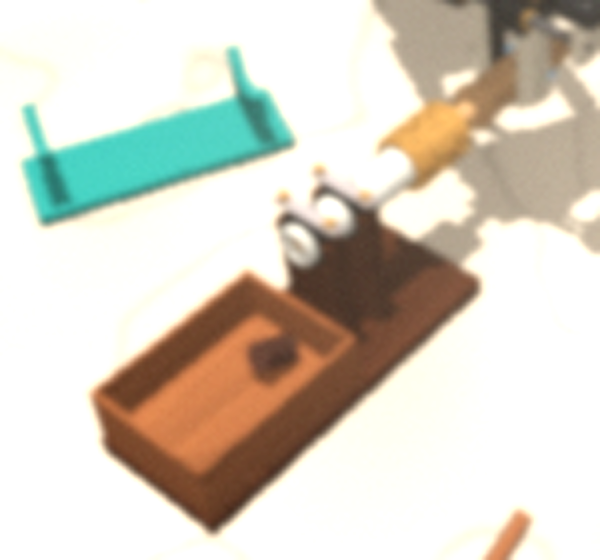

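The plug lies in the tray, seen at (272,355) in the crop. Now I feel for the ring.

```bash
python3 - <<'E'
from h import *
h=robot.move_linear(list(gp(-70)),speed=14,f_stop=2.5); robot.sleep(.1); a=-st(h,10)
if h:
    c=(np.array(robot.current_tcp_pos())-bore(0))@us+45; x=c
    while a<9 and x<c+6:
        x+=.4 if a<7 else .25; robot.move_linear(list(gp(x)),speed=5); robot.sleep(.05); a=-st(round(x,2),8)
    robot.sleep(.5); st("hold",10)
E
```

```text
True rodx -99.33 lat -0.95 z 46.12 f ax 0.03 lat -0.37 z 0.07 t 37.74
-98.94 rodx -99.18 lat -0.21 z 46.87 f ax -1.35 lat -0.19 z -0.21 t 38.25
-98.54 rodx -98.92 lat -0.18 z 46.88 f ax -3.25 lat -0.64 z -0.76 t 38.62
-98.14 rodx -98.70 lat -0.22 z 46.86 f ax -5.14 lat -0.13 z -0.39 t 38.98
-97.74 rodx -98.59 lat -0.24 z 46.86 f ax -6.31 lat -0.13 z -0.39 t 39.35
-97.34 rodx -98.50 lat -0.26 z 46.84 f ax -7.03 lat -0.07 z -0.02 t 39.72
-97.09 rodx -98.43 lat -0.27 z 46.84 f ax -7.94 lat 0.03 z 0.05 t 40.08
-96.84 rodx -98.36 lat -0.27 z 46.84 f ax -8.22 lat 0.20 z 0.34 t 40.45
-96.59 rodx -98.30 lat -0.27 z 46.86 f ax -9.05 lat 0.49 z 0.67 t 40.82
hold rodx -98.26 lat -0.25 z 46.85 f ax -9.27 lat 0.26 z 0.34 t 41.40
```

The shoulder bears on the ring at about 9.3 N, and the hold is done. I withdraw and return the rod.

```bash
python3 - <<'E'
from h import *
import pickle
robot.move_linear(list(gp(-110)),speed=30); st("back")
robot.move_linear(list(gp(-290)),speed=110); robot.sleep(.1); st("out")
w=cam("wrist"); pickle.dump(w,open("w_out.pkl","wb"))
robot.move_linear(list(gp(-290,130.)),speed=150)
robot.move_ptp(list(home+[0,0,130]),[np.pi,0,YR]); 
robot.move_linear(list(home+[0,0,30]),speed=150); robot.sleep(.2)
print(robot.current_t(),robot.current_tcp_pos(),robot.current_eef_rot(),robot.current_gripper_width()*93)
w2=cam("wrist"); g=pickle.load(open("w_g.pkl","rb"))
def edge(d):
    h=cv2.cvtColor(d["img"],cv2.COLOR_BGR2HSV); return [h[v,321,2] for v in range(170,200,2)], [[int(x) for x in np.where(h[v,280:360,1]>88)[0][[0,-1]]+280] for v in (60,140,215)]
for n,d in(("g",g),("pre",pickle.load(open("wrist_pre.pkl","rb"))),("out",w),("now",w2)): print(n,*edge(d))
cv2.imwrite("pics/w_now.png",np.hstack([cv2.resize(k["img"],(400,250)) for k in(g,w2)]))
E
```

```text
back rodx -109.78 lat 0.19 z 47.13 f ax 0.13 lat -0.04 z 0.17 t 42.04
out rodx -289.52 lat 0.09 z 46.98 f ax -0.12 lat 0.09 z -0.26 t 43.97
50.4667 [481.30926383 292.87650092  33.13531909] [-3.13959657e+00  8.93630453e-04 -1.64274590e+00] 22.094030982183174
g [np.uint8(171), np.uint8(172), np.uint8(171), np.uint8(171), np.uint8(163), np.uint8(94), np.uint8(66), np.uint8(66), np.uint8(80), np.uint8(94), np.uint8(94), np.uint8(93), np.uint8(94), np.uint8(93), np.uint8(93)] [[280, 359], [280, 359], [280, 359]]
pre [np.uint8(152), np.uint8(153), np.uint8(151), np.uint8(152), np.uint8(142), np.uint8(86), np.uint8(57), np.uint8(59), np.uint8(103), np.uint8(138), np.uint8(136), np.uint8(137), np.uint8(98), np.uint8(83), np.uint8(81)] [[306, 337], [307, 336], [280, 344]]
out [np.uint8(153), np.uint8(153), np.uint8(152), np.uint8(154), np.uint8(143), np.uint8(84), np.uint8(61), np.uint8(62), np.uint8(100), np.uint8(139), np.uint8(138), np.uint8(124), np.uint8(85), np.uint8(84), np.uint8(83)] [[306, 337], [307, 336], [280, 344]]
now [np.uint8(169), np.uint8(170), np.uint8(170), np.uint8(168), np.uint8(159), np.uint8(93), np.uint8(69), np.uint8(71), np.uint8(111), np.uint8(107), np.uint8(90), np.uint8(93), np.uint8(91), np.uint8(92), np.uint8(91)] [[280, 359], [280, 359], [280, 359]]
```

View pics/w_now.png

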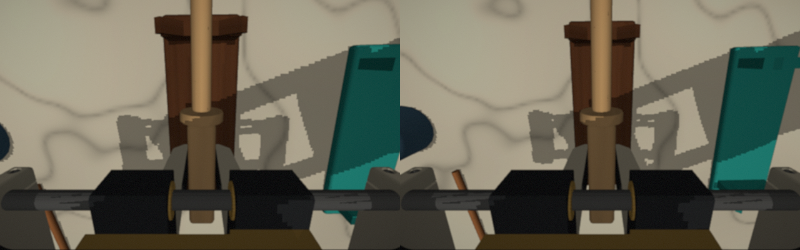

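The rod hasn't slipped in the grip and sits centred over the rest. I'll lower it, release, retreat and check.

```bash
python3 - <<'E'
from h import *
import pickle
h=robot.move_linear(list(home+[0,0,.3]),speed=40,f_stop=5); robot.sleep(.1); print(h,robot.current_tcp_pos(),F()-f0)
z=robot.current_tcp_pos()[2]
if z<home[2]+3:
    robot.move_gripper(1.0); robot.sleep(.2)
    robot.move_linear(list(home+[0,0,170]),speed=130); robot.sleep(.3)
    d=cam("wrist"); s=cam("scene"); print(robot.current_t(),F())
    k=cv2.resize(s["img"][150:330,180:420],(533,400)); 
    cv2.imwrite("pics/end.png",np.hstack([cv2.resize(d["img"],(400,250)),cv2.resize(s["img"][150:330,180:420],(333,250))]))
E
```

```text
True [479.73122889 292.26755465   1.94517026] [-0.16772709 -0.08230851  6.59409743]
54.6583 [-0.10984294  0.03910091  0.26971013]
```

View pics/end.png

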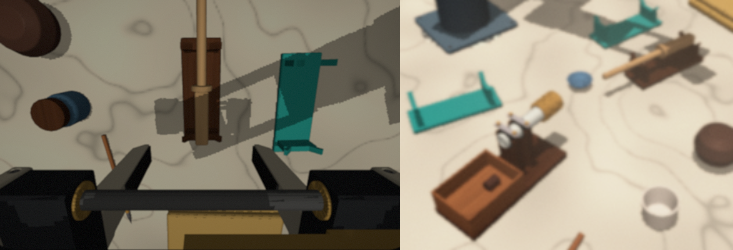

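The rod lies level in its rest, the plug is in the tray, the gripper is clear and the bystanders look undisturbed.

```bash
python3 -c "
from bench import robot
print(robot.hand_in(),robot.current_t())"
```

```text
the job is handed in; nothing more can be done
the job is handed in; nothing more can be done
```

I handed the job in at about 55 s: the plug is in the tray, the rod's shoulder bore on the ring at about 9.3 N, and the rod is back in its rest with nothing else visibly moved; the verdict was not shown.

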